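# Load the detergent cartridge and lock its dial

## Robot

A 7-joint arm with a two-finger parallel gripper is mounted at the origin on the work surface. World frame = base frame: x ahead of the robot, y to its left, z up, the work surface at z = 0. Lengths are in m, angles in rad, forces in N, time in s.
With the tool pointing down it reaches from about 0.425 to 0.975 m from the base axis. Payload 16.7 kg.
Tool frame: the origin (TCP) lies at the very end of the fingers, on their centre line; the grasp point (between the pads) lies 19 mm behind it; z points along the fingers, y is the line along which they close (so a half turn about z gives the same grasp; the last joint's range is limited). The gripper opens to 85 mm and grips with 20 to 120 N. Pads are 22 mm wide; open, the fingers measure 114 mm over their backs; the gripper's body (76 mm by 85 mm) begins 54 mm behind the grasp point. The pads swing forward as they close: fully open they stand 13 mm farther back than shut.
Start: joints at [-1.262, 0.426, 0.074, 1.606, -0.034, 1.111, -0.067], TCP at [0.298, 0.605, 0.231] pointing down, gripper open.
Joint ranges: [-2.85, 2.85], [-0.5, 2.14], [-1.23, 1.37], [0.21, 2.46], [-1.02, 4.16], [0.16, 2.05], [-2.73, 2.73]. Speed limits (rad/s): [1.89, 1.89, 2.39, 2.39, 3.01, 3.01, 3.01].

## Interface

Orientations are given as a unit quaternion [x, y, z, w].
In Python, from station import telemetry, imaging, job gives the robot as it stands.
- The arm moves only by the shell command python3 -m jog 'ROWS' [FORCE]. ROWS is JSON, a list of rows, each a list of 3 entries, a list of its own where there are three numbers: the shift along the tool's x, y, z in m, then the turn, a rotation vector about the tool's x, y, z in rad, then the opening, from 0 (shut) to 1 (fully open). In form: [[[dx, dy, dz], [wx, wy, wz], grip], ...]. A call has 1 to 8 rows; each row shifts and turns the commanded pose from where the row before left it, along the tool's axes as they then stand; what a row does not reach is not made up. A row lasts 1/12 s, in which the tool goes at most 41.7 mm and 7.16 degrees, less where a joint would pass 70% of its speed; a pose out of reach is approached as far as the arm can. A call is refused whole if a number of a shift passes 0.0417 or a number of a turn 0.125, either way. A call with a gripper value outside its range is refused whole. The fingers move at their own pace and stop on an object; FORCE is the grip in N (left out, the last holds). Time passes only in rows, so rows that do not move let the fingers close. It gives the time, the measured TCP pose, the force, the opening and the grip force at its end, in the units of the state.
- telemetry.sense(): the state, without advancing time (a new reading comes with each control period).
- imaging.snapshot(name): name is "side" or "top"; returns the picture (400x640x3 uint8, red, green, blue); there is no depth.
- imaging.camera_params(name): a dict with "mtx" (3x3 intrinsics, pixels), "k1" (the pictures are not rectified: a ray, as slopes to the right and down, at radius r is drawn at 1 + k1 r^2 times it, then the intrinsics apply), "extrinsics" (4x4, takes a point from world to camera coordinates). Camera axes: x right, y down, z forward; pixel columns grow to the right and rows downward; lengths in m; the calibration is good to about 2 mm. A picture is of the moment at which its call begins. camera_params takes no time and is no camera call.
- job.hand_in(): hands the job in; it is judged then, once.
The state is a dict: "time": time; "joints": joint angles; "qvel": joint speeds; "joint_torque": joint torques, N m; "tool_pos": TCP position; "tool_rot": TCP orientation; "ft_force": force on the tool from outside, world axes, zero at the start; "ft_torque": the same for the moment, N m; "opening": finger opening in m; "gripper_force": force on a finger pad.
Only numpy, scipy, OpenCV 4.12 (cv2) and the standard library are available. Lean on these libraries where they do the work, as an engineer would, in place of code of your own. Each camera call takes 0.05 s, during which the arm holds its last target. There are 200 camera calls.

## Task

Take the detergent cartridge that has the bar-shaped dial on top, holding it by its body and never lifting it by the dial, keep it upright, and set it fully down in the walled bay of the dosing unit, without dropping it. Let go of it, then turn its dial clockwise (seen from above) all the way to its end stop to lock it, and leave the cartridge seated and everything else on the worktop where it is.

Things in the scene. Friction and masses are not known exactly. Their poses are not given: they have to be found in the camera images.
- cartridge: Loose white plastic box-shaped detergent cartridge, 84 mm long (its x) by 60 mm wide (its y) by 52 mm tall, 0.25 to 0.5 kg, standing upright on the worktop. Origin: centre of its underside, z up. On top, at the centre, sits the grey dial, whose top is 80 mm above the underside. It may go into the bay either way round (half a turn does not matter).
- grip_bar: Grey bar grip of the dial, 42 mm long (its x) by 14 mm thick (its y) by 24 mm tall. Origin: centre of the bar's underside, on the dial's axis, 56 mm above the cartridge's underside (below it a 50 mm disc, 4 mm thick, turns with it). Its x axis lies along the bar and turns with the dial.
- dial (a joint): Angle of the dial on the cartridge, rad: it grows as the dial is turned clockwise seen from above, from 0 (open stop) to 2.4 (locked, end stop). It starts between 0 and 1.2, so 1.2 to 2.4 rad have to be turned. Friction about 0.06 N m holds it where it is left; no spring. The bay's walls keep the cartridge from turning along.
- dock: Dosing unit fixed to the worktop: white base plate 130 by 140 by 8 mm, with a rectangular bay of low grey plastic walls on it and a white pump housing (22 mm deep, 140 mm wide, 40 mm tall) along its +x side, whose near face is 53 mm from the bay's centre. Origin: on the worktop below the bay's centre; z up.
- bay (a point): Centre of the bay's floor, 8 mm above the worktop. The bay is 91 mm inside along its x and 67 mm along its y; its walls are 5 mm thick and rise 12 mm above this floor, so the seated cartridge has 3.5 mm of play on every side.
- spare: Bystander: a white cartridge of the same box size (84 by 60 by 52 mm) but with only a small round cap (24 mm across, 6 mm tall), no dial. Origin: centre of the underside.
- jar: Bystander: upright white screw-top jar with a grey cap, 72 mm across, 85 mm tall. Origin: centre of the underside.
- cup: Bystander: small white open dosing cup, 60 mm across the rim, 45 mm tall. Origin: centre of the underside.
- brush: Bystander: flat stain brush lying flat, 190 mm long along its x, 42 mm wide, 20 mm tall. Origin: centre of the underside.
- softener: Bystander: tall white bottle, 84 mm across, 210 mm tall. Origin: centre of the underside.
- bleach: Bystander: white bottle with grey cap, 72 mm across, 170 mm tall. Origin: centre of the underside.
- tin: Bystander: steel can, 66 mm across, 110 mm tall. Origin: centre of the underside.
Mind the look-alikes: they are no part of the job. Several things have the shape of the dock; the one meant has the colours described above. What is shaped like the cartridge but blue is not meant.

How it is judged:
By the outcome, as a careful person would: the job done as asked, in the order asked, and still so for the second after the job is handed in, with the robot touching nothing.
It also fails if it takes over 58 s, if anything falls off the work surface, if the arm or the gripper's body presses on something with over 40 N, if the wrist force passes 120 N, or if a joint passes its speed limit or range.

## Working session

There is one attempt and no reset: what is moved stays moved. The work goes in short steps, Python scripts to look and compute and a shell command to move; the robot and the scene stay as the last step left them, time stands still between calls to the robot, and variables do not carry over. Pictures are saved under pics/ and viewed, at most 10 in all, crops included, and the job is handed in when it is done.

```bash
mkdir -p pics; ls; python3 - <<'E'
from station import telemetry, imaging
import cv2, numpy as np
print(telemetry.sense())
for n in("side","top"):
    im=imaging.snapshot(n); np.save(f"pics/{n}0.npy",im); cv2.imwrite(f"pics/{n}0.png",im[:,:,::-1])
    p=imaging.camera_params(n); print(n,p)
E
```

```text
pics
{'time': 0.0, 'joints': array([-1.26248616,  0.42673638,  0.07385254,  1.60661907, -0.03411572,
        1.11078377, -0.06712155]), 'qvel': array([ 2.44249645e-03,  7.41327282e-04, -8.94897768e-04,  1.86331919e-03,
       -1.00772162e-03,  5.77070741e-05,  5.72220405e-04]), 'joint_torque': array([ 6.46917142e-04, -9.49842310e+01,  3.76154691e+00, -4.63525093e+01,
        1.92733709e-02,  9.88584361e-03,  8.84950532e-05]), 'tool_pos': array([0.29818181, 0.60511139, 0.23060239]), 'tool_rot': array([ 2.26941483e-01,  9.73908183e-01, -6.34802325e-04, -1.05605615e-04]), 'ft_force': array([1.26385009, 0.12650023, 0.04286858]), 'ft_torque': array([-0.00337105, -0.00268561, -0.01123381]), 'gripper_force': 0.0, 'opening': 0.08525546837488106}
side {'mtx': array([[389.54316716,   0.        , 321.81211047],
       [  0.        , 389.54316716, 193.33932608],
       [  0.        ,   0.        ,   1.        ]]), 'k1': -0.06951161462903778, 'extrinsics': array([[ 9.99613941e-01, -2.77771608e-02, -6.30850029e-04,
        -4.47157390e-01],
       [-2.07435935e-02, -7.31007448e-01, -6.82054114e-01,
         1.87054241e-02],
       [ 1.84843707e-02,  6.81803887e-01, -7.31301434e-01,
         1.32703849e+00],
       [ 0.00000000e+00,  0.00000000e+00,  0.00000000e+00,
         1.00000000e+00]])}
top {'mtx': array([[492.70639511,   0.        , 328.30515156],
       [  0.        , 492.70639511, 199.79920209],
       [  0.        ,   0.        ,   1.        ]]), 'k1': -0.0449473983741115, 'extrinsics': array([[-0.00898572, -0.99979524, -0.01813123, -0.03264341],
       [-0.99881531,  0.00984115, -0.04765637,  0.45234326],
       [ 0.04782505,  0.01768152, -0.99869922,  1.48468901],
       [ 0.        ,  0.        ,  0.        ,  1.        ]])}
```

View pics/side0.png

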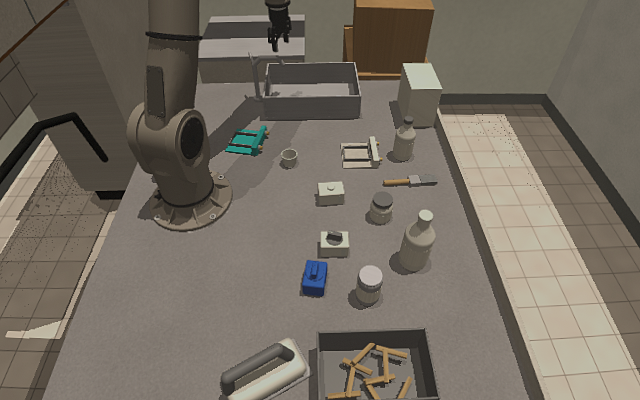

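View pics/top0.png

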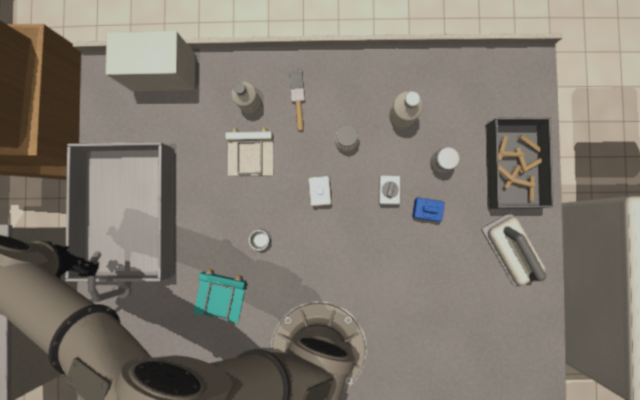

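The side view shows the dial cartridge at about (335,243), the white dock at (361,153) and the spare at (331,193). The top view shows the cartridge at (390,190), the dock at (250,153) with the pump housing at (249,135), and the spare at (320,191).

```bash
cat > h.py <<'E'
import cv2, numpy as np
from station import imaging, telemetry
from scipy.spatial.transform import Rotation as R
P={n:imaging.camera_params(n) for n in("side","top")}
def ray(n,px):
    p=P[n]; u=cv2.undistortPoints(np.float64(px).reshape(-1,1,2),p["mtx"],np.array([p["k1"],0,0,0.]),criteria=(3,50,1e-10)).reshape(-1,2) if False else cv2.undistortPoints(np.float64(px).reshape(-1,1,2),p["mtx"],np.array([p["k1"],0,0,0.])).reshape(-1,2)
    E=p["extrinsics"]; d=np.c_[u,np.ones(len(u))]@E[:3,:3]
    return -E[:3,:3].T@E[:3,3], d
def plane(n,px,z):
    o,d=ray(n,px); return o+d*((z-o[2])/d[:,2])[:,None]
def tri(a,b):  # top px, side px
    o1,d1=ray("top",a);o2,d2=ray("side",b);out=[]
    for x,y in zip(d1,d2):
        s=np.linalg.lstsq(np.c_[x,-y],o2-o1,rcond=None)[0]; p,q=o1+s[0]*x,o2+s[1]*y
        out.append(np.r_[(p+q)/2,np.linalg.norm(p-q)])
    return np.array(out)
def proj(n,X):
    p=P[n];E=p["extrinsics"]
    return cv2.projectPoints(np.float64(X).reshape(-1,1,3),cv2.Rodrigues(E[:3,:3])[0],E[:3,3],p["mtx"],np.array([p["k1"],0,0,0.]))[0].reshape(-1,2)
def crop(im,c,w=50,h=38,s=8):
    x,y=c; return cv2.resize(im[y-h//2:y+h//2,x-w//2:x+w//2],None,fx=s,fy=s,interpolation=cv2.INTER_CUBIC)
E
python3 - <<'E'
from h import *
t=np.load("pics/top0.npy");s=np.load("pics/side0.npy")
A=np.vstack([np.hstack([crop(t,(390,190)),crop(s,(335,243))]),np.hstack([crop(t,(250,153),66,50,6)[:304,:400],crop(s,(361,153),66,50,6)[:304,:400]])]) if 0 else None
a=np.hstack([crop(t,(390,190)),crop(s,(335,243))]); b=np.hstack([cv2.resize(crop(t,(250,153),64,48,6),(400,300)),cv2.resize(crop(s,(361,153),64,48,6),(400,300))])
cv2.imwrite("pics/c1.png",np.vstack([a[:300],b])[:,:,::-1])
E
```

```text
(no output)
```

View pics/c1.png

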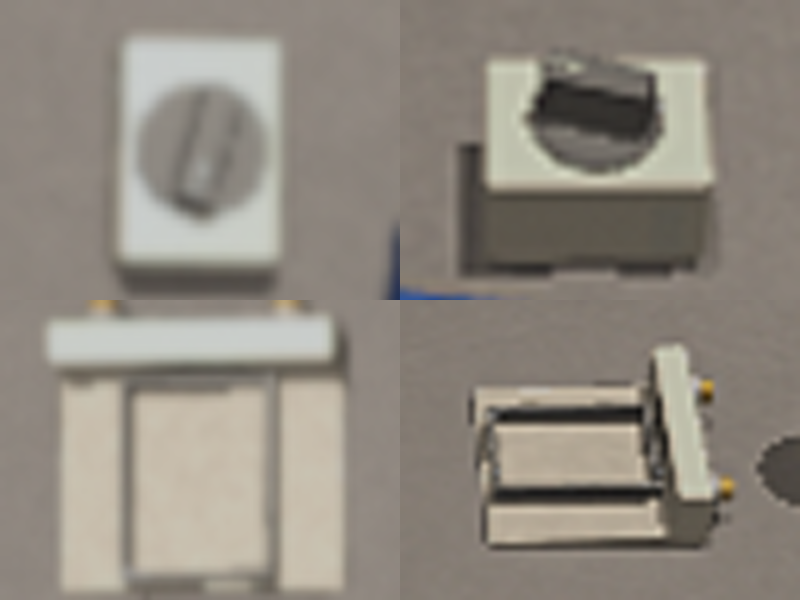

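The crops show the cartridge's long side along the top view's vertical (world x) and its bar about 15° off that. The dock's bay is long the same way, with the housing on the far (+x) side.

```bash
python3 - <<'E'
from h import *
np.set_printoptions(precision=4,suppress=True)
def quad(mask):
    c=max(cv2.findContours(mask,0,1)[0],key=cv2.contourArea); return c
t=np.load("pics/top0.npy");s=np.load("pics/side0.npy")
f=lambda c,o,k:(np.float64(c)+.5)/k-.5+np.float64(o)
ct=f([(125,37),(282,37),(280,263),(119,263)],(365,171),8); cs=f([(703,60),(713,190),(487,190),(487,60)],(310-50,224),8)
# side: up = +y far ; right=+x.  top-view order: (+x,+y),(+x,-y),(-x,-y),(-x,+y)
T=tri(ct,cs);print("cart top corners\n",T,T.mean(0))
pl=plane("top",ct,.052);print("on z .052\n",pl,pl.mean(0))
pl=plane("side",cs,.052);print(pl,pl.mean(0))
# bar top corners
bt=f([(192,208),(222,90)],(365,171),8);b=plane("top",bt,.08);print("bar",b,b.mean(0),np.degrees(np.arctan2(*(b[1]-b[0])[1::-1])))
# dock housing top
k=6.25
ht=f([(48,20),(333,18),(334,360),(49,364)],(218,129),k);ht=f([(48,320-300),(333,317-300),(334,360-300),(49,364-300)],(218,129),k)
hs=f([(656-400,348-300),(688-400,347-300),(715-400,497-300),(683-400,500-300)],(329,129),k)
# match: far-left=(+y,-x),(+y,+x),(-y,+x),(-y,-x)
T=tri(ht[[3,0,1,2]],hs);print("housing",T,T.mean(0))
# plate near corners (z .008)
p=plane("top",f([(62,590-300),(345,590-300)],(218,129),k),.008);print("plate -x corners",p)
q=plane("side",f([(475-400,388-300),(489-400,545-300)],(329,129),k),.008);print(q)
# wall centre lines, z=.020
w=plane("top",f([(127,380-300),(272,380-300),(275,582-300),(127,582-300)],(218,129),k),.020);print("wall top centre corners",w,w.mean(0))
st=telemetry.sense();print(R.from_quat(st["tool_rot"]).as_matrix())
E
```

```text
cart top corners
 [[ 0.5202 -0.1916  0.051   0.0024]
 [ 0.5197 -0.2498  0.0495  0.0024]
 [ 0.4369 -0.2477  0.0498  0.0008]
 [ 0.438  -0.1883  0.0497  0.0001]] [ 0.4787 -0.2193  0.05    0.0014]
on z .052
 [[ 0.5213 -0.1915  0.052 ]
 [ 0.5207 -0.2495  0.052 ]
 [ 0.4372 -0.2474  0.052 ]
 [ 0.4378 -0.1881  0.052 ]] [ 0.4793 -0.2191  0.052 ]
[[ 0.5189 -0.1925  0.052 ]
 [ 0.5183 -0.2516  0.052 ]
 [ 0.4365 -0.2492  0.052 ]
 [ 0.438  -0.1901  0.052 ]] [ 0.4779 -0.2209  0.052 ]
bar [[ 0.4563 -0.2124  0.08  ]
 [ 0.499  -0.2239  0.08  ]] [ 0.4777 -0.2181  0.08  ] -15.079292543588219
housing [[0.6381 0.2709 0.0395 0.0009]
 [0.6587 0.2715 0.0395 0.0006]
 [0.6577 0.1334 0.0402 0.0012]
 [0.6383 0.1332 0.0383 0.0009]] [0.6482 0.2023 0.0394 0.0009]
plate -x corners [[0.5313 0.2714 0.008 ]
 [0.5297 0.1321 0.008 ]]
[[0.5282 0.2736 0.008 ]
 [0.5276 0.1307 0.008 ]]
wall top centre corners [[0.6326 0.237  0.02  ]
 [0.6316 0.166  0.02  ]
 [0.5328 0.1646 0.02  ]
 [0.5336 0.2369 0.02  ]] [0.5827 0.2011 0.02  ]
[[-0.897   0.4421 -0.0005]
 [ 0.4421  0.897  -0.0011]
 [-0.0001 -0.0012 -1.    ]]
```

```bash
python3 -m jog '[[[0,0,0],[0,0,-0.108],1],[[0,0,0],[0,0,-0.108],1],[[0,0,0],[0,0,-0.108],1],[[0,0,0],[0,0,-0.108],1]]' 60
python3 -m jog '[[[-0.0084,-0.0342,0],[0,0,0],1],[[-0.0084,-0.0342,0],[0,0,0],1],[[-0.0084,-0.0342,0],[0,0,0],1],[[-0.0084,-0.0342,0],[0,0,0],1],[[-0.0084,-0.0342,0],[0,0,0],1],[[-0.0084,-0.0342,0],[0,0,0],1],[[-0.0084,-0.0342,0],[0,0,0],1],[[-0.0084,-0.0342,0],[0,0,0],1]]'
python3 -m jog '[[[-0.0084,-0.0342,0],[0,0,0],1],[[-0.0084,-0.0342,0],[0,0,0],1],[[-0.0084,-0.0342,0],[0,0,0],1],[[-0.0084,-0.0342,0],[0,0,0],1],[[-0.0084,-0.0342,0],[0,0,0],1],[[-0.0084,-0.0342,0],[0,0,0],1],[[-0.0084,-0.0342,0],[0,0,0],1],[[-0.0084,-0.0342,0],[0,0,0],1]]'
cat >> h.py <<'E'
def go(x,y,z,yaw):  # remaining shift in tool axes and turn about tool z; yaw=angle of tool y (deg)
    st=telemetry.sense(); M=R.from_quat(st["tool_rot"]).as_matrix(); p=st["tool_pos"]
    a=np.degrees(np.arctan2(M[1,1],M[0,1])); d=np.round(M.T@(np.array([x,y,z])-p),4)
    tgt=R.from_matrix(np.array([[np.sin(np.radians(yaw)),np.cos(np.radians(yaw)),0],[-np.cos(np.radians(yaw)),np.sin(np.radians(yaw)),0],[0,0,-1]]).T if 0 else np.array([[-np.sin(np.radians(yaw)),np.cos(np.radians(yaw)),0],[np.cos(np.radians(yaw)),np.sin(np.radians(yaw)),0],[0,0,-1.]]))
    w=(R.from_matrix(M).inv()*tgt).as_rotvec()
    print("t",round(st["time"],2),"pos",p.round(4),"yaw",a.round(2),"shift",d,"turn",w.round(4),"j7",st["joints"][6].round(2),"F",st["ft_force"].round(1),"T",st["ft_torque"].round(2),"open",round(st["opening"],4),"gf",round(st["gripper_force"],1))
E
python3 -c "from h import *;go(.4785,-.2200,.23,88.5)"
```

```text
time: 0.43
tool_pos: [0.2982, 0.6052, 0.2309]
tool_rot: [0.01, 1.0, -0.0, -0.0]
ft_force: [0.6, -0.2, 0.3]
opening: 0.0856
gripper_force: 0.0
time: 1.1
tool_pos: [0.3584, 0.3284, 0.2311]
tool_rot: [0.013, 1.0, -0.0, -0.0]
ft_force: [1.2, -0.1, 0.9]
opening: 0.0852
gripper_force: 0.0
time: 1.77
tool_pos: [0.4183, 0.0532, 0.2313]
tool_rot: [0.013, 1.0, 0.0, 0.0]
ft_force: [1.7, 0.4, 0.3]
opening: 0.0857
gripper_force: 0.0
t 1.77 pos [0.4183 0.0532 0.2313] yaw 88.52 shift [-0.0672 -0.2715  0.0013] turn [0.0002 0.     0.0004] j7 1.26 F [1.7 0.4 0.3] T [ 0.01 -0.08 -0.01] open 0.0857 gf 0.0
```

```bash
python3 -m jog '[[[-0.0084,-0.0339,0],[0,0,0],1],[[-0.0084,-0.0339,0],[0,0,0],1],[[-0.0084,-0.0339,0],[0,0,0],1],[[-0.0084,-0.0339,0],[0,0,0],1],[[-0.0084,-0.0339,0],[0,0,0],1],[[-0.0084,-0.0339,0],[0,0,0],1],[[-0.0084,-0.0339,0],[0,0,0],1],[[-0.0084,-0.0339,0],[0,0,0],1]]' >/dev/null
python3 -m jog '[[[0,0,0.02],[0,0,0],1],[[0,0,0.02],[0,0,0],1],[[0,0,0.02],[0,0,0],1],[[0,0,0.02],[0,0,0],1],[[0,0,0],[0,0,0],1],[[0,0,0],[0,0,0],1]]' >/dev/null
python3 - <<'E'
from h import *
go(.4785,-.2200,.15,88.5)
t=imaging.snapshot("top");s=imaging.snapshot("side")
cv2.imwrite("pics/c2.png",np.hstack([crop(t,(390,180),100,90,4),crop(s,(335,225),100,90,4)])[:,:,::-1])
E
```

```text
t 2.93 pos [ 0.4781 -0.2179  0.1509] yaw 88.5 shift [-0.0005 -0.0021  0.0009] turn [-0.     -0.0023 -0.    ] j7 2.08 F [ 0.2 -0.5  0.7] T [-0.04 -0.05 -0.  ] open 0.0852 gf 0.0
```

View pics/c2.png

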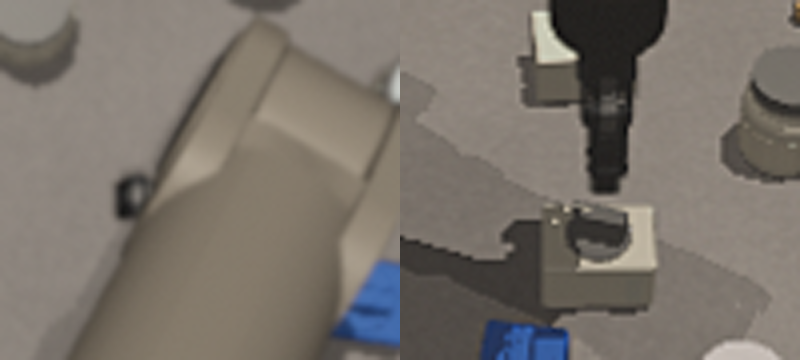

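```bash
python3 -m jog '[[[-0.0005,-0.002,0.02],[0,-0.002,0],1],[[0,0,0.02],[0,0,0],1],[[0,0,0.02],[0,0,0],1],[[0,0,0.02],[0,0,0],1],[[0,0,0.02],[0,0,0],1],[[0,0,0.02],[0,0,0],1],[[0,0,0.011],[0,0,0],1],[[0,0,0],[0,0,0],1]]'
python3 -c "from h import *;go(.4785,-.2200,.02,88.5)"
```

```text
time: 3.7
tool_pos: [0.4791, -0.2196, 0.0195]
tool_rot: [0.013, 1.0, 0.0, 0.0]
ft_force: [-0.6, 0.4, 0.7]
opening: 0.0854
gripper_force: 0.0
t 3.7 pos [ 0.4791 -0.2196  0.0195] yaw 88.54 shift [ 0.0006 -0.0004 -0.0005] turn [0.0004 0.0006 0.0006] j7 2.24 F [-0.6  0.4  0.7] T [0.06 0.08 0.02] open 0.0854 gf 0.0
```

```bash
python3 -m jog '[[[0,0,0],[0,0,0],0.6],[[0,0,0],[0,0,0],0.5],[[0,0,0],[0,0,0],0.4],[[0,0,0],[0,0,0],0.3],[[0,0,0],[0,0,0],0],[[0,0,0],[0,0,0],0]]' 50
python3 -m jog '[[[0,0,-0.005],[0,0,0],0],[[0,0,-0.015],[0,0,0],0],[[0,0,-0.02],[0,0,0],0],[[0,0,-0.02],[0,0,0],0],[[0,0,-0.02],[0,0,0],0],[[0,0,0],[0,0,0],0],[[0,0,0],[0,0,0],0]]'
python3 - <<'E'
from h import *
go(.584,.2017,.10,90)
s=imaging.snapshot("side");t=imaging.snapshot("top")
cv2.imwrite("pics/c3.png",np.hstack([crop(s,(335,215),100,90,4),crop(t,(390,190),100,90,4)])[:,:,::-1])
E
```

```text
time: 4.2
tool_pos: [0.4802, -0.22, 0.0219]
tool_rot: [0.013, 1.0, 0.0, 0.002]
ft_force: [-1.4, 2.1, 8.4]
opening: 0.0591
gripper_force: 53.2
time: 4.78
tool_pos: [0.48, -0.2198, 0.1016]
tool_rot: [0.013, 1.0, -0.0, 0.002]
ft_force: [0.4, -0.2, -4.7]
opening: 0.0594
gripper_force: 55.9
t 4.78 pos [ 0.48   -0.2198  0.1016] yaw 88.55 shift [-0.0933  0.424   0.002 ] turn [-0.0001  0.0047 -0.0254] j7 2.15 F [ 0.4 -0.2 -4.7] T [ 0.03  0.05 -0.01] open 0.0594 gf 55.9
```

View pics/c3.png

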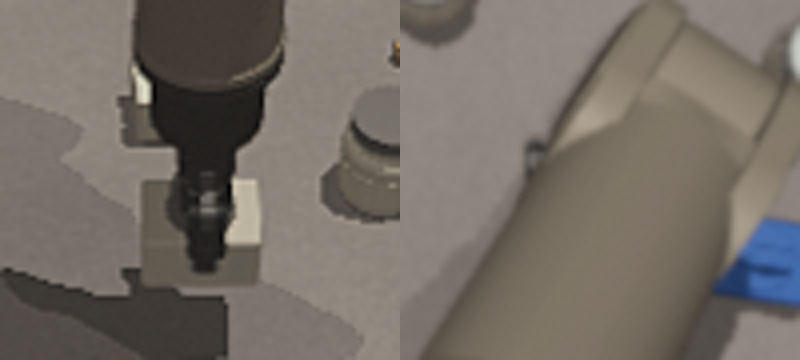

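The cartridge hangs upright between the fingers, its near face at crop x 141 to 262 and y 243 to 287. The spare and jar have not moved.

```bash
python3 - <<'E'
from h import *
px=(np.float64([(141,242),(261,243),(143,286),(258,288)])+.5)/4-.5+np.float64((285,170))
o,d=ray("side",px);print((o+d*((-.2498-o[1])/d[:,1])[:,None]).round(4))
E
python3 -m jog '[[[0,0,-0.015],[0,0,0],0],[[0,0,-0.02],[0,0,0],0],[[-0.0066,0.0303,0],[0,0,0],0],[[-0.0066,0.0303,0],[0,0,0],0],[[-0.0066,0.0303,0],[0,0,0],0],[[-0.0066,0.0303,0],[0,0,0],0],[[-0.0066,0.0303,0],[0,0,0],0],[[-0.0066,0.0303,0],[0,0,0],0]]' 
python3 -m jog '[[[-0.0066,0.0303,0],[0,0,0],0],[[-0.0066,0.0303,0],[0,0,0],0],[[-0.0066,0.0303,0],[0,0,0],0],[[-0.0066,0.0303,0],[0,0,0],0],[[-0.0066,0.0303,0],[0,0,0],0],[[-0.0066,0.0303,0],[0,0,0],0],[[-0.0066,0.0303,0],[0,0,0],0],[[-0.0066,0.0303,0],[0,0,0],0]]' >/dev/null
python3 -m jog '[[[0,0,0],[0,0.003,-0.025],0],[[0,0,0],[0,0,0],0],[[0,0,0],[0,0,0],0]]' >/dev/null
python3 -c "from h import *;go(.585,.2017,.05,90)"
```

```text
[[ 0.4352 -0.2498  0.1341]
 [ 0.5178 -0.2498  0.1299]
 [ 0.4364 -0.2498  0.0831]
 [ 0.5184 -0.2498  0.0774]]
time: 5.55
tool_pos: [0.5229, -0.0377, 0.1344]
tool_rot: [0.013, 1.0, -0.0, 0.0]
ft_force: [0.8, -0.8, -3.4]
opening: 0.059
gripper_force: 56.0
t 6.47 pos [0.5819 0.201  0.1343] yaw 89.92 shift [-0.0034  0.0008  0.0842] turn [-0.0015 -0.0028 -0.0014] j7 1.37 F [-0.5 -0.9 -3.9] T [-0.03 -0.04  0.  ] open 0.0588 gf 56.1
```

```bash
python3 -m jog '[[[-0.0034,0.0008,0.015],[0,-0.002,0],0],[[0,0,0.02],[0,0,0],0],[[0,0,0.02],[0,0,0],0],[[0,0,0],[0,0,0],0],[[0,0,0],[0,0,0],0],[[0,0,0],[0,0,0],0]]' 
python3 - <<'E'
from h import *
go(.585,.2017,.05,90)
s=imaging.snapshot("side");t=imaging.snapshot("top")
cv2.imwrite("pics/c4.png",np.hstack([crop(s,(361,148),66,66,8),crop(t,(250,153),66,66,4).repeat(1,0)[:0] if 0 else cv2.resize(crop(t,(250,153),80,80,3),(264,264)).repeat(2,0)[:528]])[:,:,::-1])
E
```

```text
time: 6.97
tool_pos: [0.5864, 0.2017, 0.0813]
tool_rot: [0.001, 1.0, -0.0, 0.001]
ft_force: [0.5, 0.1, -3.9]
opening: 0.0594
gripper_force: 56.2
t 6.97 pos [0.5864 0.2017 0.0813] yaw 89.87 shift [ 0.0014 -0.      0.0313] turn [-0.0001  0.0015 -0.0023] j7 1.4 F [ 0.5  0.1 -3.9] T [ 0.   -0.03  0.01] open 0.0594 gf 56.2
```

View pics/c4.png

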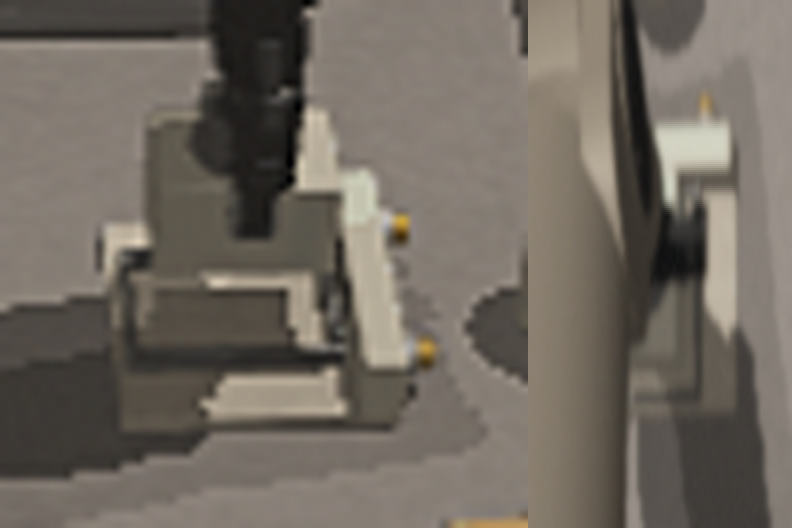

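The cartridge hangs above the bay. Its near face spans crop x 150 to 338, with the bottom edge at y≈275 and the top edge at y≈193, and it is level.

```bash
python3 - <<'E'
from h import *
px=(np.float64([(149,192),(341,194),(151,274),(336,276)])+.5)/8-.5+np.float64((328,115))
o,d=ray("side",px);print((o+d*((.1717-o[1])/d[:,1])[:,None]).round(4))
# bay near-wall check: predicted pixel of seated bay corners, in the crop
for X in [(.584-.0455,.1682,.02),(.584+.0455,.1682,.02)]: print(((proj("side",[X])[0]-np.array((328,115))+.5)*8-.5).round(0))
# side-only bay estimate: floor visible inner edges/housing near face base etc from first picture
f=lambda c:(np.float64(c)-np.float64((400,300))+.5)/6.25-.5+np.float64((329,129))
print(plane("side",f([(656,348),(688,347),(715,497),(683,500)]),.0395).round(4))
E
```

```text
[[0.5383 0.1717 0.1106]
 [0.6236 0.1717 0.1077]
 [0.5413 0.1717 0.0632]
 [0.6256 0.1717 0.0601]]
[141. 351.]
[338. 347.]
[[0.6386 0.271  0.0395]
 [0.6584 0.2715 0.0395]
 [0.6573 0.134  0.0395]
 [0.6385 0.1319 0.0395]]
```

```bash
python3 -m jog '[[[-0.002,0,0.015],[0,0.0015,-0.002],0],[[0,0,0.014],[0,0,0],0],[[0,0,0.01],[0,0,0],0],[[0,0,0],[0,0,0],0],[[0,0,0],[0,0,0],0]]' 
python3 -c "from h import *;go(.587,.2017,.03,90)"
python3 -m jog '[[[0,0,0.002],[0,0,0],0],[[0,0,0.002],[0,0,0],0],[[0,0,0.002],[0,0,0],0],[[0,0,0],[0,0,0],0]]'
```

```text
time: 7.48
tool_pos: [0.5872, 0.2021, 0.0403]
tool_rot: [-0.0, 1.0, -0.001, -0.001]
ft_force: [0.7, -0.1, -3.5]
opening: 0.0592
gripper_force: 56.2
t 7.48 pos [0.5872 0.2021 0.0403] yaw 90.05 shift [ 0.0002 -0.0004  0.0103] turn [-0.0012 -0.0025  0.001 ] j7 1.43 F [ 0.7 -0.1 -3.5] T [ 0.01 -0.02  0.01] open 0.0592 gf 56.2
time: 7.82
tool_pos: [0.5878, 0.2026, 0.0354]
tool_rot: [-0.001, 1.0, 0.0, -0.0]
ft_force: [-0.8, 0.0, -4.8]
opening: 0.0591
gripper_force: 56.2
```

```bash
python3 -m jog '[[[0.0005,-0.0005,0.002],[0,0,0],0],[[0,0,0.002],[0,0,0],0],[[0,0,0],[0,0,0],0]]';python3 -m jog '[[[0,0,0.0015],[0,0,0],0],[[0,0,0],[0,0,0],0]]'; python3 -m jog '[[[0,0,0.001],[0,0,0],0],[[0,0,0],[0,0,0],0]]'
```

```text
time: 8.07
tool_pos: [0.5872, 0.202, 0.0312]
tool_rot: [-0.001, 1.0, -0.0, -0.0]
ft_force: [0.6, -0.0, -3.3]
opening: 0.0591
gripper_force: 56.3
time: 8.23
tool_pos: [0.5875, 0.2021, 0.0301]
tool_rot: [-0.001, 1.0, 0.0, -0.0]
ft_force: [-1.3, 0.3, -1.5]
opening: 0.0591
gripper_force: 56.6
time: 8.4
tool_pos: [0.5875, 0.2021, 0.03]
tool_rot: [-0.0, 1.0, 0.0, -0.0]
ft_force: [-6.7, -0.6, 16.4]
opening: 0.0591
gripper_force: 58.7
```

```bash
python3 -m jog '[[[0,0,0],[0,0,0],0.8],[[0,0,0],[0,0,0],1],[[0,0,0],[0,0,0],1],[[0,0,0],[0,0,0],1],[[0,0,-0.02],[0,0,0],1],[[0,0,-0.03],[0,0,0],1],[[0,0,-0.03],[0,0,0],1],[[0,0,-0.03],[0,0,0],1]]'
python3 -m jog '[[[0.035,0,-0.035],[0,0,0],1],[[0.04,0,-0.01],[0,0,0],1],[[0.04,0,0],[0,0,0],1],[[0.04,0,0],[0,0,0],1],[[0,0,0],[0,0,0],1]]'
python3 - <<'E'
from h import *
go(.585,.2017,.14,90)
s=imaging.snapshot("side");t=imaging.snapshot("top");np.save("pics/s5.npy",s);np.save("pics/t5.npy",t)
cv2.imwrite("pics/c5.png",np.hstack([crop(t,(250,153),50,60,8),crop(s,(361,148),50,60,8)])[:,:,::-1])
E
```

```text
time: 9.07
tool_pos: [0.5873, 0.2018, 0.14]
tool_rot: [-0.0, 1.0, -0.0, -0.001]
ft_force: [0.3, 0.8, 0.1]
opening: 0.0851
gripper_force: 0.0
time: 9.48
tool_pos: [0.4316, 0.2014, 0.178]
tool_rot: [-0.002, 1.0, 0.0, -0.002]
ft_force: [2.6, 0.2, 0.4]
opening: 0.0853
gripper_force: 0.0
t 9.48 pos [0.4316 0.2014 0.178 ] yaw 90.2 shift [-0.1536 -0.0003  0.0373] turn [ 0.0006 -0.0046  0.0034] j7 1.12 F [2.6 0.2 0.4] T [ 0.02 -0.11  0.01] open 0.0853 gf 0.0
```

View pics/c5.png

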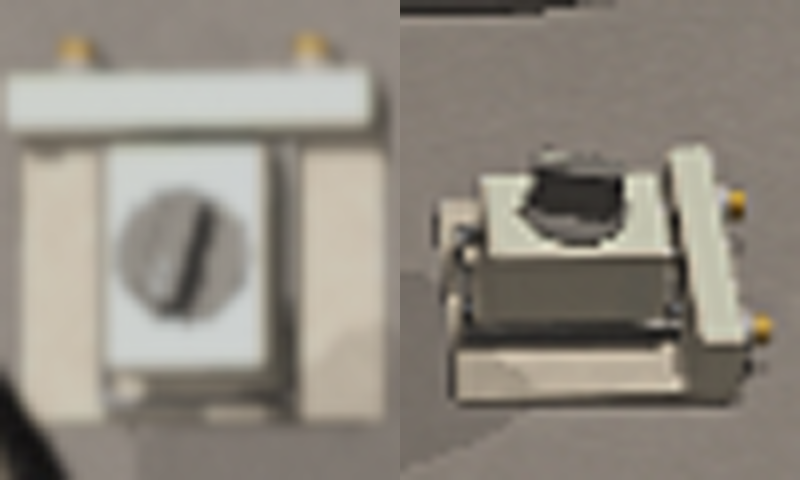

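Seated: in the top view the box runs from crop (105,142) to (268,368) inside the walls, and the dial disc is centred at about (182,254). The side view shows the underside inside the walls, and the bar is at about -14°.

```bash
python3 - <<'E'
from h import *
f=lambda c,o:(np.float64(c)+.5)/8-.5+np.float64(o)
ct=f([(106,142),(268,142),(268,368),(105,368)],(225,123)); cs=f([(660-400,176),(670-400,257),(473-400,257),(481-400,176)],(336,118))
T=tri(ct,cs);print(T.round(4),T.mean(0).round(4)); print(plane("top",ct,.06).mean(0),plane("side",cs,.06).mean(0))
print("disc",plane("top",f([(182,254)],(225,123)),.064))
b=plane("top",f([(210,207),(184,318)],(225,123)),.075);print(np.degrees(np.arctan2(b[0,1]-b[1,1],b[0,0]-b[1,0])))
go(.585,.2017,.12,76.5)
E
```

```text
[[0.6281 0.2298 0.0571 0.0027]
 [0.6263 0.1689 0.0598 0.0038]
 [0.5393 0.1685 0.0624 0.009 ]
 [0.5439 0.2297 0.059  0.0021]] [0.5844 0.1992 0.0596 0.0044]
[0.58650568 0.19909247 0.06      ] [0.58203692 0.19836188 0.06      ]
disc [[0.58625307 0.2000941  0.064     ]]
-13.209433444724784
t 9.58 pos [0.437  0.2025 0.179 ] yaw 90.17 shift [-0.148  -0.0013  0.059 ] turn [ 0.0016 -0.0005  0.2386] j7 1.13 F [ 0.7 -0.1  0.2] T [ 0.05 -0.03 -0.03] open 0.0855 gf 0.0
```

```bash
python3 -m jog '[[[-0.037,-0.0005,0],[0,0,0],0.6],[[-0.037,-0.0005,0],[0,0,0],0.6],[[-0.037,-0.0005,0],[0,0,0],0.6],[[-0.037,-0.0005,0],[0,0,0],0.6],[[0,0,0.025],[0,0,0.119],0.6],[[0,0,0.025],[0,0,0.119],0.6],[[0,0,0],[0,0,0],0.6],[[0,0,0],[0,0,0],0.6]]'
python3 -c "from h import *;go(.585,.2003,.070,76.7)"
```

```text
time: 10.25
tool_pos: [0.586, 0.1994, 0.1274]
tool_rot: [0.117, 0.993, -0.001, -0.001]
ft_force: [-0.3, -0.7, 0.3]
opening: 0.0511
gripper_force: 0.0
t 10.25 pos [0.586  0.1994 0.1274] yaw 76.61 shift [0.0011 0.0008 0.0574] turn [-0.0029 -0.0019 -0.0016] j7 1.19 F [-0.3 -0.7  0.3] T [ 0.03 -0.   -0.01] open 0.0511 gf 0.0
```

```bash
python3 -m jog '[[[0.001,0.0008,0.02],[-0.003,-0.002,0],0.6],[[0,0,0.02],[0,0,0],0.6],[[0,0,0.01],[0,0,0],0.6],[[0,0,0.005],[0,0,0],0.6],[[0,0,0],[0,0,0],0.6],[[0,0,0],[0,0,0],0.6]]'
python3 -m jog '[[[0,0,0],[0,0,0],0.4],[[0,0,0],[0,0,0],0.3],[[0,0,0],[0,0,0],0.2],[[0,0,0],[0,0,0],0.1],[[0,0,0],[0,0,0],0],[[0,0,0],[0,0,0],0],[[0,0,0],[0,0,0],0]]' 25
python3 -c "from h import *;go(.585,.2003,.070,76.7)"
```

```text
time: 10.75
tool_pos: [0.5859, 0.2013, 0.0746]
tool_rot: [0.118, 0.993, 0.002, 0.001]
ft_force: [-0.2, -0.3, -0.7]
opening: 0.0515
gripper_force: 0.0
time: 11.33
tool_pos: [0.5856, 0.2017, 0.074]
tool_rot: [0.118, 0.993, 0.002, 0.001]
ft_force: [-1.5, 2.9, 6.8]
opening: 0.0132
gripper_force: 30.2
t 11.33 pos [0.5856 0.2017 0.074 ] yaw 76.46 shift [ 0.0002 -0.0015  0.004 ] turn [ 0.0037  0.002  -0.0042] j7 1.23 F [-1.5  2.9  6.8] T [0.44 0.17 0.04] open 0.0132 gf 30.2
```

```bash
python3 -m jog '[[[0,-0.0007,0],[0,0,0.1],0],[[0,0,0],[0,0,0.1],0],[[0,0,0],[0,0,0.1],0],[[0,0,0],[0,0,0.1],0],[[0,0,0],[0,0,0],0]]'
python3 -c "from h import *;go(.585,.2003,.070,76.7)"
python3 -m jog '[[[0,0,0],[0,0,0.1],0],[[0,0,0],[0,0,0.1],0],[[0,0,0],[0,0,0.1],0],[[0,0,0],[0,0,0.1],0],[[0,0,0],[0,0,0.1],0],[[0,0,0],[0,0,0],0]]' >/dev/null
python3 -c "from h import *;go(.585,.2003,.070,76.7)"
```

```text
time: 11.75
tool_pos: [0.5856, 0.2015, 0.074]
tool_rot: [0.316, 0.949, 0.002, 0.001]
ft_force: [-1.1, 3.6, 9.2]
opening: 0.0131
gripper_force: 30.6
t 11.75 pos [0.5856 0.2015 0.074 ] yaw 53.16 shift [-0.0003 -0.0014  0.004 ] turn [ 0.0045  0.0014 -0.4108] j7 0.9 F [-1.1  3.6  9.2] T [ 0.85  0.21 -0.1 ] open 0.0131 gf 30.6
t 12.25 pos [0.5856 0.2016 0.074 ] yaw 24.52 shift [-0.0009 -0.0011  0.004 ] turn [ 4.700e-03  2.000e-04 -9.107e-01] j7 0.49 F [-1.1  4.6 10.1] T [ 0.87  0.36 -0.05] open 0.0134 gf 30.8
```

Turned 0.9 rad so far. I'll continue in smaller batches and watch the z torque.

```bash
for i in 1; do python3 -m jog '[[[0,0,0],[0,0,0.1],0],[[0,0,0],[0,0,0.1],0],[[0,0,0],[0,0,0.1],0],[[0,0,0],[0,0,0],0]]' >/dev/null
python3 -c "from h import *;go(.585,.2003,.070,76.7)"
python3 -m jog '[[[0,0,0],[0,0,0.05],0],[[0,0,0],[0,0,0.05],0],[[0,0,0],[0,0,0],0]]' >/dev/null
python3 -c "from h import *;go(.585,.2003,.070,76.7)"
done
```

```text
t 12.58 pos [0.5856 0.2017 0.074 ] yaw 7.34 shift [-0.0013 -0.0008  0.004 ] turn [ 4.9000e-03 -6.0000e-04 -1.2106e+00] j7 0.25 F [-1.5  5.7 10.6] T [ 0.92  0.36 -0.08] open 0.0129 gf 30.9
t 12.83 pos [0.5856 0.2016 0.074 ] yaw 1.8 shift [-0.0013 -0.0007  0.004 ] turn [ 5.1000e-03 -1.0000e-03 -1.3072e+00] j7 0.17 F [-0.7  4.5  9.9] T [0.97 0.27 0.  ] open 0.0132 gf 30.7
```

```bash
G='from h import *;go(.585,.2003,.070,76.7)'
python3 -m jog '[[[0,0,0],[0,0,0.05],0],[[0,0,0],[0,0,0.05],0],[[0,0,0],[0,0,0],0]]' >/dev/null; python3 -c "$G"
python3 -m jog '[[[0,0,0],[0,0,0.05],0],[[0,0,0],[0,0,0.05],0],[[0,0,0],[0,0,0],0]]' >/dev/null; python3 -c "$G"
python3 -m jog '[[[0,0,0],[0,0,0.05],0],[[0,0,0],[0,0,0.05],0],[[0,0,0],[0,0,0],0]]' >/dev/null; python3 -c "$G"
```

```text
t 13.08 pos [0.5856 0.2016 0.074 ] yaw -3.93 shift [-0.0014 -0.0005  0.004 ] turn [ 5.1000e-03 -1.3000e-03 -1.4072e+00] j7 0.09 F [-0.6  5.3  9.8] T [ 1.01  0.3  -0.1 ] open 0.0134 gf 30.7
t 13.33 pos [0.5856 0.2016 0.074 ] yaw -9.66 shift [-0.0014 -0.0004  0.004 ] turn [ 0.005  -0.0016 -1.5072] j7 0.01 F [-1.   4.1  8.3] T [ 1.02  0.27 -0.02] open 0.0133 gf 30.7
t 13.58 pos [0.5856 0.2016 0.074 ] yaw -15.39 shift [-0.0015 -0.0003  0.004 ] turn [ 0.005  -0.0019 -1.6072] j7 -0.07 F [0.5 5.5 9.8] T [ 1.02  0.28 -0.02] open 0.0132 gf 30.7
```

```bash
G='from h import *;go(.585,.2003,.070,76.7)'
python3 -m jog '[[[0,0,0],[0,0,0.06],0],[[0,0,0],[0,0,0.06],0],[[0,0,0],[0,0,0],0]]' >/dev/null; python3 -c "$G"
python3 -m jog '[[[0,0,0],[0,0,0.06],0],[[0,0,0],[0,0,0.06],0],[[0,0,0],[0,0,0],0]]' >/dev/null; python3 -c "$G"
python3 -m jog '[[[0,0,0],[0,0,0.06],0],[[0,0,0],[0,0,0.06],0],[[0,0,0],[0,0,0],0]]' >/dev/null; python3 -c "$G"
```

```text
t 13.83 pos [0.5857 0.2014 0.074 ] yaw -22.31 shift [-0.0013 -0.0003  0.004 ] turn [ 0.0051 -0.0018 -1.728 ] j7 -0.17 F [0.5 4.1 8.7] T [ 0.9   0.06 -0.02] open 0.013 gf 30.6
t 14.08 pos [0.5857 0.2014 0.074 ] yaw -29.18 shift [-0.0014 -0.0001  0.004 ] turn [ 0.005  -0.0021 -1.8479] j7 -0.27 F [0.3 4.7 9.6] T [ 0.94  0.08 -0.09] open 0.0129 gf 30.6
t 14.33 pos [0.5858 0.2014 0.074 ] yaw -36.06 shift [-0.0014  0.      0.004 ] turn [ 0.0051 -0.0024 -1.968 ] j7 -0.36 F [0.6 4.2 9. ] T [ 0.95  0.1  -0.1 ] open 0.0132 gf 30.6
```

```bash
G='from h import *;go(.585,.2003,.070,76.7)'
python3 -m jog '[[[0,0,0],[0,0,0.05],0],[[0,0,0],[0,0,0.05],0],[[0,0,0],[0,0,0],0]]' >/dev/null; python3 -c "$G"
python3 -m jog '[[[0,0,0],[0,0,0.05],0],[[0,0,0],[0,0,0.05],0],[[0,0,0],[0,0,0],0]]' >/dev/null; python3 -c "$G"
python3 -m jog '[[[0,0,0],[0,0,0.05],0],[[0,0,0],[0,0,0.05],0],[[0,0,0],[0,0,0],0]]' >/dev/null; python3 -c "$G"
```

```text
t 14.58 pos [0.5857 0.2014 0.074 ] yaw -41.75 shift [-0.0014  0.0002  0.004 ] turn [ 0.0049 -0.0028 -2.0673] j7 -0.45 F [0.6 3.9 9.2] T [ 1.    0.05 -0.05] open 0.0135 gf 30.6
t 14.83 pos [0.5857 0.2013 0.074 ] yaw -47.48 shift [-0.0012  0.0003  0.004 ] turn [ 0.0047 -0.0031 -2.1673] j7 -0.53 F [-0.6  4.9  8.6] T [ 0.89  0.13 -0.02] open 0.0133 gf 30.4
t 15.08 pos [0.5864 0.2019 0.0742] yaw -53.12 shift [-0.0021  0.0005  0.0042] turn [ 0.0065 -0.0034 -2.2658] j7 -0.61 F [4.4 5.9 9. ] T [ 1.4  -0.77  0.97] open 0.0135 gf 39.0
```

```bash
G='from h import *;go(.585,.2003,.070,76.7)'
python3 -m jog '[[[0,0,0],[0,0,0.03],0],[[0,0,0],[0,0,0],0],[[0,0,0],[0,0,0],0]]' >/dev/null; python3 -c "$G"
python3 -m jog '[[[0,0,0],[0,0,0.03],0],[[0,0,0],[0,0,0],0],[[0,0,0],[0,0,0],0]]' >/dev/null; python3 -c "$G"
```

```text
t 15.33 pos [0.586  0.2018 0.0743] yaw -54.68 shift [-0.0017  0.0007  0.0043] turn [ 0.0054 -0.004  -2.2929] j7 -0.63 F [ 0.5  6.6 10.4] T [ 1.21 -0.13  0.71] open 0.013 gf 47.0
t 15.58 pos [0.586  0.2019 0.0743] yaw -56.37 shift [-0.0017  0.0008  0.0043] turn [ 0.0053 -0.0042 -2.3226] j7 -0.66 F [-0.1  5.  11.1] T [ 1.22 -0.07  1.09] open 0.013 gf 55.3
```

```bash
python3 -m jog '[[[0,0,0],[0,0,0],0.2],[[0,0,0],[0,0,0],0.5],[[0,0,0],[0,0,0],0.7],[[0,0,0],[0,0,0],0.7],[[0,0,-0.02],[0,0,0],0.7],[[0,0,-0.03],[0,0,0],0.7],[[0,0,-0.03],[0,0,0],0.7],[[0,0,-0.03],[0,0,0],0.7]]'
python3 -c "from h import *;go(.435,.2003,.18,-56)"
```

```text
time: 16.25
tool_pos: [0.5846, 0.1996, 0.1845]
tool_rot: [0.958, 0.288, 0.001, -0.001]
ft_force: [0.9, -0.1, 0.0]
opening: 0.0594
gripper_force: 0.0
t 16.25 pos [0.5846 0.1996 0.1845] yaw -56.54 shift [-0.1244 -0.083   0.0043] turn [-0.0005 -0.0021 -0.0095] j7 -0.75 F [ 0.9 -0.1  0. ] T [-0.02 -0.01  0.06] open 0.0594 gf 0.0
```

```bash
python3 -m jog '[[[-0.025,-0.0166,0],[0,0,0],0.7],[[-0.025,-0.0166,0],[0,0,0],0.7],[[-0.025,-0.0166,0],[0,0,0],0.7],[[-0.025,-0.0166,0],[0,0,0],0.7],[[-0.025,-0.0166,0],[0,0,0],0.7],[[0,0,0],[0,0,0],0.7],[[0,0,0],[0,0,0],0.7]]'
python3 - <<'E'
from h import *
s=imaging.snapshot("side");t=imaging.snapshot("top")
a=np.hstack([crop(t,(250,153),50,46,8),crop(s,(361,148),50,46,8)])
b=np.hstack([cv2.resize(t[60:220],(400,100))*0+cv2.resize(t[50:210,190:590],(400,100)) if 0 else cv2.resize(t[50:270,180:580],(400,220)),cv2.resize(s[100:320,150:550],(400,220))])
cv2.imwrite("pics/c6.png",np.vstack([a,b])[:,:,::-1])
E
```

```text
time: 16.83
tool_pos: [0.4333, 0.2014, 0.1832]
tool_rot: [0.957, 0.289, 0.001, -0.002]
ft_force: [0.1, -0.0, -0.1]
opening: 0.0598
gripper_force: 0.0
```

View pics/c6.png

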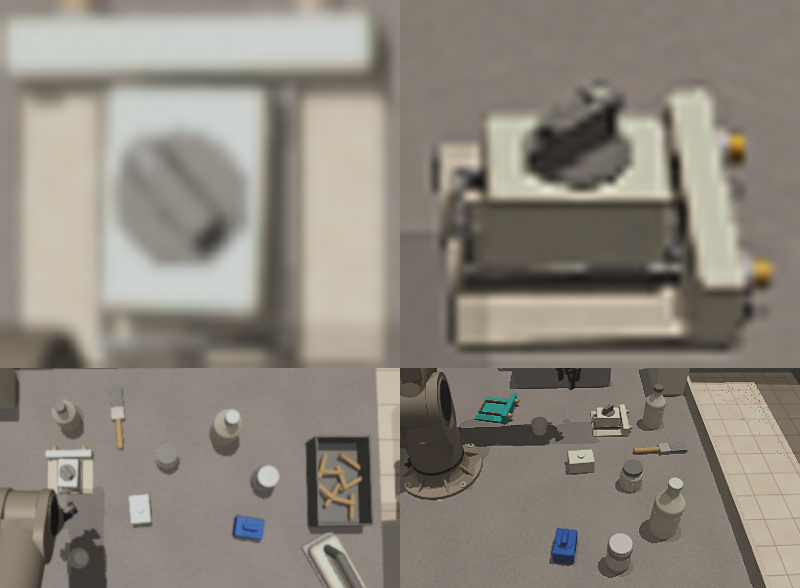

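The box is still seated in the walls. The bar now lies at about -140°, roughly 2.2 rad clockwise from where it started. That matches the angle where the torque jumped to about 1 N m, so the dial is at its end stop. The bystanders have not moved and the gripper is clear.

```bash
python3 -c "from station import job;print(job.hand_in())"
```

```text
the job is handed in; nothing more can be done
None
```

I set the dial cartridge down in the bay, let go of it, turned its dial clockwise to the end stop and handed the job in at about 17 s; the last pictures show it still seated and nothing else moved.

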